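# Snap the slate price sign onto its foot

### The arm

A 6-joint arm with a two-finger parallel gripper is mounted at the origin on a cart in front of the work surface, level with it; the furniture and walls round the work are solid. World frame = base frame: x ahead of the robot, y to its left, z up, the work surface at z = 0. Lengths are in m, angles in rad, forces in N, time in s.
With the tool pointing down it reaches from about 0.275 to 0.825 m from the base axis. Payload 4.9 kg.
Tool frame: the origin (TCP) lies midway between the tips of the shut fingers; the grasp point (between the pads) lies 19 mm behind it (bot.grip_depth is the distance from the TCP to the grasp point, in m); y points along the fingers, x is the direction in which the jaws open and shut, and the axes are right-handed (so a half turn about y gives the same grasp; the last joint's range is limited). The gripper opens to 85 mm and grips with 20 to 120 N. Pads are 22 mm wide; open, the fingers measure 114 mm over their backs; the gripper's body (76 mm by 85 mm) begins 54 mm behind the grasp point. The pads swing forward as they close: fully open they stand 13 mm farther back than shut.
Start: joints at [1.098, 0.326, -0.193, 1.052, 0, 1.437], TCP at [0.183, 0.519, 0.231] pointing down, gripper open.
Joint ranges: [-2.65, 2.65], [-0.97, 1.79], [-1.3, 1.35], [-1.93, 2.1], [-1.47, 1.37], [-3.14, 3.14]. Speed limits (rad/s): [2.57, 2.57, 3.14, 3.14, 3.14, 3.14].

### API

Orientations are given as a unit quaternion [w, x, y, z].
In Python, from cell import bot gives the robot as it stands. Calls block until the motion is done:
- bot.move_pose(position, orientation): joint-space move of the TCP to a pose.
- bot.move_linear(position, speed=0.15, rotation=None, until_force=None): straight line of the TCP; rotation=None keeps the orientation; speed is the mean speed in m/s. With until_force (N) it stops when the force on the tool has changed by that much, and returns True; else False.
- bot.goto_joints(angles): joint-space move.
- bot.set_gripper(opening, grasp_force=None): opening from 0.0 (shut) to 1.0 (fully open); grasp_force is the grip in N (None keeps the last); returns when the fingers have stopped.
- bot.wait(seconds).
- bot.solve_ik(position, orientation): joint angles nearest the present ones, or None.
- bot.camera(name): name is "scene" or "top"; returns the picture (420x560x3 uint8, red, green, blue); there is no depth.
- bot.calibration(name): a dict with "mtx" (3x3 intrinsics, pixels), "extrinsics" (4x4, takes a point from world to camera coordinates). Camera axes: x right, y down, z forward; pixel columns grow to the right and rows downward; lengths in m; the calibration is good to about 2 mm. A picture is of the moment at which its call begins. calibration takes no time and is no camera call.
A pose or a line that the arm cannot do raises bot.PlanningError and nothing moves.
- bot.close_job(): hands the job in, once; it reports no verdict.
Trained networks look in the newest picture that a camera, given by its name, has taken for a name from the list of things; names that differ only in an ending like _2 or _b are one class to them, and where a whole thing is asked for, a point or a joint stands for the part that bears it (a point fixed in the world has none). Each returns a list of dicts, best first, with "confidence" (0 to 1); they miss things now and then, are a little off and sometimes report something else, mostly with a low value. They report only what shows in the picture. A call takes as long as a camera call. They do not tell look-alikes from the thing itself.
- bot.search_frame(camera, thing): "bbox" ([left, top, width, height] in pixels, round what is visible of it).
Readings, each from a call of its own:
- bot.read_clock(): time.
- bot.read_joint_positions(): joint angles.
- bot.read_joint_vel(): joint speeds.
- bot.read_joint_efforts(): joint torques, N m.
- bot.read_position(): TCP position.
- bot.read_tool_rot(): TCP orientation.
- bot.read_ft_force(): force on the tool from outside, world axes, zero at the start.
- bot.read_moment(): the same for the moment, N m.
- bot.read_gripper_width(): opening from 0.0 (shut) to 1.0 (fully open).
Only numpy, scipy, OpenCV 4.12 (cv2) and the standard library are available. Lean on these libraries where they do the work, as an engineer would, in place of code of your own. Each camera call takes 0.05 s, during which the arm holds its last target. There are 200 camera calls.

### The job

Put the slate price sign on its heavy round foot: slide its tube down over the upright stub until it sits fully home, and turn the sign as needed until the stub's spring button pops out through the hole in the tube. Leave the sign standing locked on the foot and let go of it; do not disturb the mustard jar, the pepper mill or the cheese wedge near the foot.

Things in the scene. Friction and masses are not known exactly. Their poses are not given: they have to be found in the camera images.
- sign_board (a point): Centre of the sign's board: wood-framed black slate with a yellow wedge outline on both faces, 96 mm wide (sign's y), 12 mm thick (sign's x), 68 mm tall (sign's z, up). Grasp it across its 12 mm thickness from above. The point is 132 mm above the lower rim of the tube, which hangs centrally below the board, and 34 mm below the board's top.
- sign: The loose sign, 0.15 to 0.3 kg, 166 mm tall; at first it stands upright on the counter on its flared mouth. Origin on the tube's axis at its lower rim. One hole through the tube wall, 9 mm wide and 11 mm tall, faces the sign's -x (at first towards the robot, within 0.5 rad); its middle is 34.5 mm above the rim.
- sign_mouth (a point): Centre of the lower, open rim of the sign's tube (same point and axes as the sign's origin). Aluminium tube 32 mm outside, bore 26 mm in diameter and 62 mm deep; the black flared mouth is 48 mm outside and its lead-in narrows from 41 mm to 26 mm over the first 13 mm. Between sign and foot stands a fixed wire cutter, its arm raised to about 0.21 m: carry the sign over it.
- foot: Heavy fixed dark steel disc, 120 mm across, 12 mm thick, with a black boss 50 mm across whose top is 18 mm above the counter; origin at the centre of its underside, z up. On its axis stands an aluminium stub 24 mm in diameter, its chamfered top 73 mm above the counter, with a spring button in its side.
- foot_seat (a point): Centre of the boss's top, 18 mm above the counter, on the stub's axis: the tube's rim rests here when home. The stub is clamped at a chance angle: its button points to the foot's -x (at the robot) give or take 0.7 rad. That angle is not given and the foot's axes do not show it: look, or turn the sign and feel for it.
- button (a joint): Travel (m) of the brass button, 7 mm across, round tip 6.5 mm out of the stub, 52 mm above the counter: 0 fully out, about 0.004 to 0.005 while the bore holds it in. Spring 3.5 to 6 N. The flared mouth presses it in as the tube is pushed down (up to about 12 N). With the tube home it pops out when the hole is within about 0.15 rad; the tube then locks.
- jar_mid (a point): Bystander: mustard jar with cream label and white lid, 72 mm across, 94 mm tall, standing; centre, half-way up.
- mill_mid (a point): Bystander: wooden pepper mill, 58 mm across, 150 mm tall, standing; centre, half-way up.
- wedge_mid (a point): Bystander: wrapped yellow cheese wedge, 119 x 78 mm, 56 mm tall; centre, half-way up.
Mind the look-alikes: they are no part of the job. What is shaped like the foot but blue is not meant.

How it is judged:
On the way:
1. the tube is slid down over the stub and holds the button in (value of joint button above 0.0025 m and horizontal distance between sign_mouth and foot_seat below 0.008 m and z of sign_mouth in the frame of foot_seat below 0.03 m), for 0.05 s.
At the end, for the whole second after the job is handed in: The tube's rim is within 4 mm of the boss's top and within 4 mm of its centre, the sign is upright within 0.06 rad and at rest, the button has popped out through the hole (within 1.5 mm of fully out), and jar, mill and wedge are within 25 mm of where they stood (z of sign_mouth in the frame of foot_seat below 0.004 m and horizontal distance between sign_mouth and foot_seat below 0.004 m and angle between sign_mouth's own z axis and vertical below 0.06 rad and value of joint button below 0.0015 m and linear speed of sign below 0.02 m/s and angular speed of sign below 0.2 rad/s and distance of each of jar_mid, mill_mid, wedge_mid from where it was at the start of the episode below 0.025 m); the robot touches nothing.
It fails at once if the mustard jar is pushed more than 25 mm or knocked over (distance of jar_mid from where it was at the start of the episode above 0.025 m).
It fails at once if the pepper mill is pushed more than 25 mm or knocked over (distance of mill_mid from where it was at the start of the episode above 0.025 m).
It fails at once if the cheese wedge is pushed more than 25 mm or knocked over (distance of wedge_mid from where it was at the start of the episode above 0.025 m).
It also fails if it takes over 59 s, if anything falls off the work surface, if the arm or the gripper's body presses on something with over 40 N, if the wrist force passes 120 N, or if a joint passes its speed limit or range.

## Working session

There is one attempt and no reset: what is moved stays moved. The work goes in short steps, each a Python script; the robot and the scene stay as the last script left them, time stands still between calls to the robot, and variables do not carry over. Pictures are saved under pics/ and viewed, about 8 in all and at most 12, crops included, and the job is handed in when it is done.

```bash
ls; mkdir -p pics
python3 - <<'E'
from cell import bot
import cv2,numpy as np
for c in("scene","top"):
    im=bot.camera(c); cv2.imwrite(f"pics/{c}0.png",im[:,:,::-1])
    k=bot.calibration(c); print(c,k["mtx"].round(1).tolist(),k["extrinsics"].round(4).tolist())
    for t in("sign_board","sign","foot","button","jar_mid","mill_mid","wedge_mid"):
        print(t,[(np.round(d["bbox"]).tolist(),round(d["confidence"],2)) for d in bot.search_frame(c,t)][:4])
E
```

```text
pics
scene [[415.2, 0.0, 283.4], [0.0, 415.2, 211.4], [0.0, 0.0, 1.0]] [[0.4706, -0.8823, -0.0023, -0.3144], [-0.4793, -0.2534, -0.8403, 0.3149], [0.7408, 0.3965, -0.5422, 0.7873], [0.0, 0.0, 0.0, 1.0]]
sign_board [([142.0, 169.0, 36.0, 61.0], 0.6)]
sign [([142.0, 167.0, 32.0, 57.0], 0.62)]
foot [([430.0, 235.0, 41.0, 36.0], 0.82), ([338.0, 255.0, 48.0, 33.0], 0.77), ([319.0, 212.0, 41.0, 30.0], 0.66), ([300.0, 289.0, 54.0, 42.0], 0.56)]
button []
jar_mid [([371.0, 209.0, 36.0, 41.0], 0.91)]
mill_mid [([404.0, 227.0, 35.0, 59.0], 0.73), ([381.0, 296.0, 40.0, 45.0], 0.61)]
wedge_mid [([383.0, 294.0, 39.0, 49.0], 0.9)]
top [[404.6, 0.0, 281.3], [0.0, 404.6, 203.7], [0.0, 0.0, 1.0]] [[-0.0007, -0.9999, -0.0146, -0.073], [-0.9916, 0.0025, -0.1293, 0.5293], [0.1293, 0.0144, -0.9915, 1.2846], [0.0, 0.0, 0.0, 1.0]]
sign_board []
sign [([144.0, 219.0, 36.0, 15.0], 0.87)]
foot [([337.0, 193.0, 34.0, 38.0], 0.81), ([295.0, 150.0, 38.0, 33.0], 0.79), ([326.0, 240.0, 36.0, 42.0], 0.76), ([385.0, 140.0, 36.0, 34.0], 0.58)]
button []
jar_mid [([350.0, 151.0, 22.0, 28.0], 0.75)]
mill_mid [([382.0, 182.0, 22.0, 21.0], 0.87)]
wedge_mid [([378.0, 235.0, 26.0, 39.0], 0.68)]
```

View pics/scene0.png

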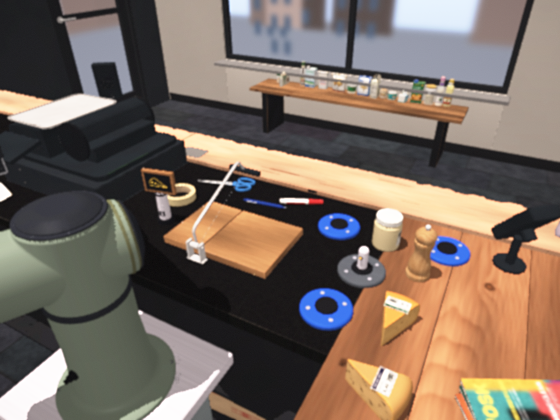

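Run:
```python
import cv2,numpy as np
a=cv2.imread("pics/top0.png")[130:290,120:440]; cv2.imwrite("pics/topc.png",cv2.resize(a,None,fx=2.5,fy=2.5,interpolation=cv2.INTER_CUBIC))
```

```text
(no output)
```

View pics/topc.png

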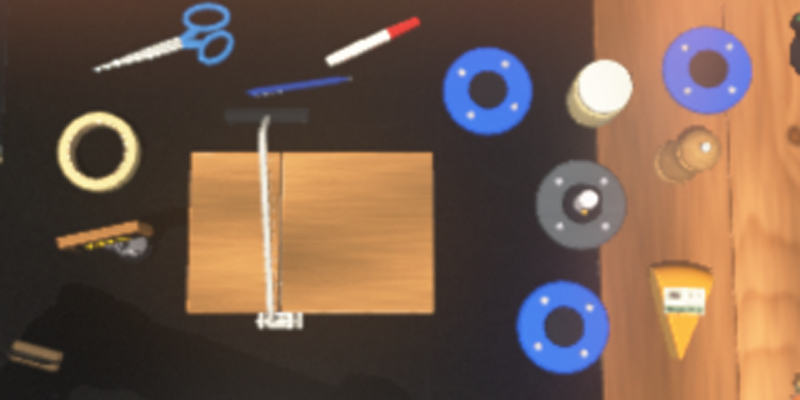

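The sign stands at scene (158,190) and top (162,225). The look-alikes of the foot are the blue rings at scene (339,226), (447,250) and (326,309). The grey disc with the stub, at scene (361,268) and top (352,212), is the real foot. The cutter arm, at top x≈226, lies between sign and foot. Next is one close crop with both views of foot and sign.

```bash
cat > h.py <<'E'
import cv2,numpy as np
from cell import bot
def back(c,uv,z):
    k=bot.calibration(c);K=k["mtx"];E=k["extrinsics"];R=E[:3,:3];t=E[:3,3]
    d=R.T@np.linalg.solve(K,[uv[0],uv[1],1]);o=-R.T@t
    return (o+d*(z-o[2])/d[2])
def proj(c,p):
    k=bot.calibration(c);E=k["extrinsics"];q=k["mtx"]@(E[:3,:3]@np.array(p)+E[:3,3]);return q[:2]/q[2]
E
python3 - <<'E'
from h import *
t=cv2.imread("pics/top0.png");s=cv2.imread("pics/scene0.png")
def cr(im,x,y,w=50,h=37): return cv2.resize(im[y:y+h,x:x+w],(400,296),interpolation=cv2.INTER_NEAREST)
cv2.imwrite("pics/quad.png",np.vstack([np.hstack([cr(t,328,193),cr(s,337,240)]),np.hstack([cr(t,138,207),cr(s,135,162,75,56)])]))
f=[120+581.5/2.5-.3,130+204/2.5-.3]
print("foot",back("top",f,.012),back("scene",(361.5,269),.012))
for uv in((57,243),(140,228)): print("board",back("top",(120+uv[0]/2.5,130+uv[1]/2.5),.166))
for n,c,z in(("jar",(605,85),.094),("mill",(705,147),.15),("wedge",(683,300),.056)): print(n,back("top",(120+c[0]/2.5,130+c[1]/2.5),z))
for c in((265,115),(275,320)): print("cutter",back("top",(120+c[0]/2.5,130+c[1]/2.5),.1))
E
```

```text
foot [ 0.50615501 -0.30765885  0.012     ] [ 0.5009263  -0.30865444  0.012     ]
board [0.44372449 0.32894709 0.166     ]
board [0.46111884 0.23214481 0.166     ]
jar [ 0.64637903 -0.32826175  0.094     ]
mill [ 0.5577375  -0.43417641  0.15      ]
wedge [ 0.37859227 -0.42595498  0.056     ]
cutter [0.60836334 0.09807542 0.1       ]
cutter [0.35413601 0.08153198 0.1       ]
```

View pics/quad.png

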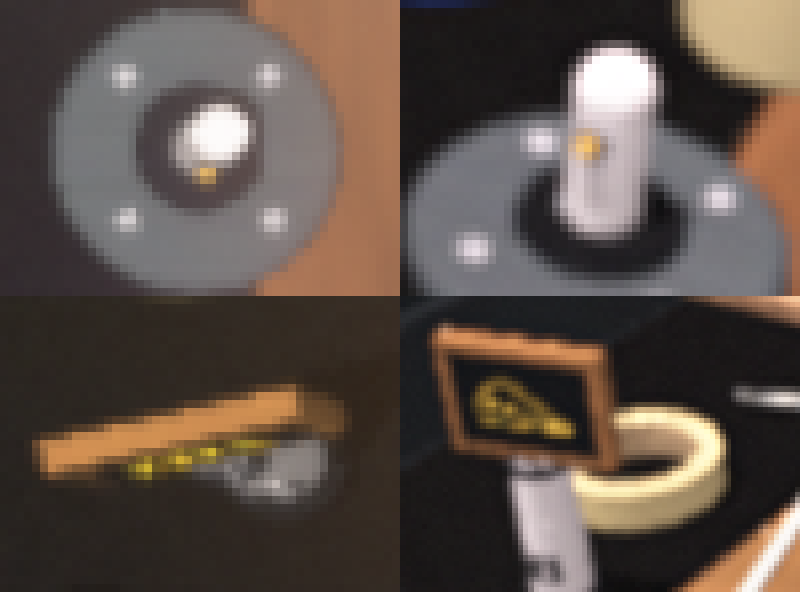

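Run:
```python
from h import *
from scipy.optimize import least_squares
f=lambda x,y:np.array([328+x/8-.5,193+y/8-.5]); g=lambda x,y:np.array([337+x/8-.5,240+y/8-.5])
F=[back("top",f(198,147.5),.012)[:2],back("top",f(219,132),.073)[:2],back("top",f(195,147),.012)[:2],back("scene",g(217,74),.073)[:2]]
print("foot ests",np.round(F,4).tolist())
b=[back("top",f(206,174),.052)[:2],back("scene",g(187,147),.052)[:2]]
print("button",np.round(b,4).tolist(),[(np.degrees(np.arctan2(*(-(q-F[0]))[::-1]))).round(1) for q in b])
# fit button angle from both
for c0 in (F[0],np.mean(F,0)):
    def r(p):
        P=[p[0]-.0165*np.cos(p[2]),p[1]-.0165*np.sin(p[2]),.052]
        return np.r_[proj("top",P)-f(206,174),proj("scene",P)-g(187,147),proj("top",[p[0],p[1],.012])-f(197,147.5),proj("top",[p[0],p[1],.073])-f(219,132),proj("scene",[p[0],p[1],.073])-g(217,74)]
    s=least_squares(r,[*c0,0]);print(s.x,r(s.x).round(2))
h=lambda x,y:(138+x/8-.5,207+(y-296)/8-.5)
L=back("top",h(37,460),.166);R=back("top",h(299,399),.166);print("board",L,R,(L+R)/2,np.linalg.norm(L-R),"yaw",np.arctan2(-(L-R)[0],(L-R)[1]))
k=lambda x,y:(135+x*75/400-.5,162+(y-296)*56/296-.5)
for q in((432,328),(610,350)):print(back("scene",k(q[0]-400,q[1]),.166))
print(bot.read_tool_rot(),bot.read_gripper_width(),bot.read_clock())
```

```text
foot ests [[0.5074, -0.3075], [0.5066, -0.306], [0.5076, -0.3063], [0.5035, -0.3068]]
button [[0.4922, -0.304], [0.4918, -0.3035]] [np.float64(-13.1), np.float64(-14.4)]
[ 0.50694987 -0.3065065  -0.17385063] [-0.1   0.48 -0.11  0.28 -0.18  0.12  0.14 -0.1   0.37 -0.82]
[ 0.50694987 -0.3065065  -0.17385065] [-0.1   0.48 -0.11  0.28 -0.18  0.12  0.14 -0.1   0.37 -0.82]
board [0.44431285 0.33095523 0.166     ] [0.46648008 0.23562658 0.166     ] [0.45539646 0.28329091 0.166     ] 0.09787204489193915 yaw 0.2284745225816085
[0.44512933 0.33282223 0.166     ]
[0.46907924 0.23352823 0.166     ]
[ 0.57714075 -0.57711574 -0.40855942  0.40856477] 0.9965477310909682 0.8
```

```bash
cat >> h.py <<'E'
from scipy.spatial.transform import Rotation as Ro
def q(psi):
    c,s=np.cos(psi),np.sin(psi)
    x=Ro.from_matrix(np.array([[c,0,-s],[s,0,c],[0,-1,0]])).as_quat();return [x[3],x[0],x[1],x[2]]
S=np.array([.4553,.2833]);F=np.array([.507,-.3065]);ZG=.124
E
python3 - <<'E'
from h import *
for o in(0,np.pi):
    for p,z,y in((S,.30,.23),(S,ZG,.23),(S,.39,.23),((S+F)/2,.39,.03),(F,.39,-.17),(F,ZG+.018,-.17)):
        j=bot.solve_ik([*p,z],q(y+o)); print(o,None if j is None else np.round(j,2))
E
```

```text
0 [ 0.42  0.26 -0.1   1.2   0.    1.76]
0 [ 0.42  0.4  -0.38  0.79  0.    1.76]
0 [0.42 0.25 0.1  1.42 0.   1.76]
0 [-0.18  0.14 -0.03  1.4   0.    1.36]
0 [-0.67  0.37  0.27  1.47  0.    1.07]
0 [-0.67  0.47 -0.21  0.89  0.    1.07]
3.141592653589793 [ 0.42  0.26 -0.1   1.2   0.   -1.38]
3.141592653589793 [ 0.42  0.4  -0.38  0.79  0.   -1.38]
3.141592653589793 [ 0.42  0.25  0.1   1.42  0.   -1.38]
3.141592653589793 [-0.18  0.14 -0.03  1.4   0.   -1.78]
3.141592653589793 [-0.67  0.37  0.27  1.47  0.   -2.07]
3.141592653589793 [-0.67  0.47 -0.21  0.89  0.   -2.07]
```

Run:
```python
from h import *
bot.move_pose([*S,.30],q(.228)); bot.set_gripper(.6)
print("pre",bot.read_position(),bot.read_ft_force())
bot.move_linear([*S,ZG],.12,until_force=8)
print(bot.read_position())
bot.set_gripper(0,60); print("w",bot.read_gripper_width(),bot.read_ft_force())
bot.move_linear([*S,.40],.18); print("w",bot.read_gripper_width(),bot.read_ft_force())
M=(S+F)/2
bot.move_linear([*M,.40],.25,rotation=q(.03)); bot.move_linear([*F,.40],.25,rotation=q(-.174))
bot.move_linear([*F,ZG+.10],.15)
print(bot.read_position(),bot.read_gripper_width(),bot.read_ft_force(),bot.read_clock())
t=bot.camera("top")[:,:,::-1];s=bot.camera("scene")[:,:,::-1]
cv2.imwrite("pics/t1.png",t);cv2.imwrite("pics/s1.png",s)
a=cv2.resize(t[170:260,310:400],(400,400),interpolation=cv2.INTER_CUBIC);b=cv2.resize(s[195:285,315:405],(400,400),interpolation=cv2.INTER_CUBIC)
cv2.imwrite("pics/hov.png",np.hstack([a,b]))
```

```text
pre [0.45506898 0.28362017 0.29994049] [-0.45107344 -0.78330023  0.67224487]
[0.4558008  0.28353482 0.12468173]
w 0.1327604953846834 [0.13133266 0.43355107 2.31914366]
w 0.13128360861382904 [ 0.55209344 -0.47461442 -1.90622508]
[ 0.50754035 -0.30681941  0.22503727] 0.13539208708586284 [-0.2650803   0.09529287 -2.24721602] 10.3333
```

View pics/hov.png

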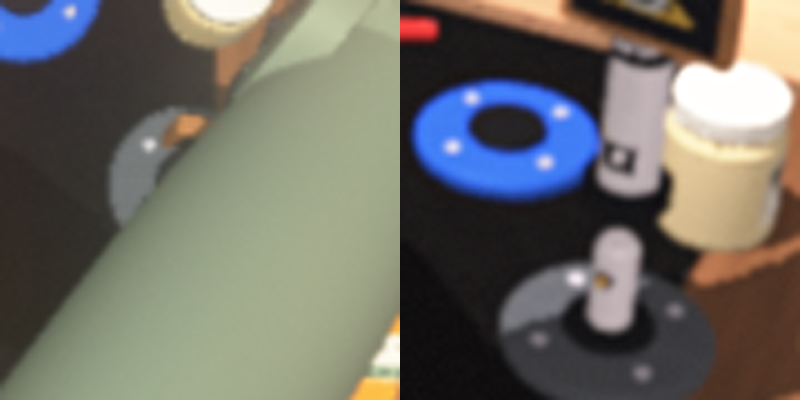

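Run:
```python
from h import *
s=cv2.imread("pics/s1.png")
for z in(.03,.05,.073,.10,.113,.125,.14,.15,.16): 
    u=proj("scene",[*F,z]); du=proj("scene",[F[0],F[1]-.01,z])-u; dx=proj("scene",[F[0]+.01,F[1],z])-u
    r=int(round(u[1])); row=s[r,int(u[0])-11:int(u[0])+14].mean(1).astype(int)
    print(z,u.round(1),du.round(1),dx.round(1),int(u[0])-11,row.tolist())
```

```text
0.03 [362.2 261.7] [3.9 1.2] [ 1.3 -2.3] 351 [121, 107, 82, 53, 36, 46, 102, 154, 174, 178, 180, 183, 185, 184, 182, 166, 122, 67, 48, 54, 57, 59, 59, 60, 64]
0.05 [363.  255.4] [3.9 1.2] [ 1.3 -2.3] 352 [116, 130, 140, 138, 124, 123, 133, 144, 154, 166, 177, 183, 185, 185, 182, 168, 125, 66, 34, 29, 25, 25, 27, 24, 24]
0.073 [364.  247.9] [4.  1.2] [ 1.3 -2.2] 352 [24, 24, 23, 25, 23, 23, 40, 84, 134, 164, 175, 178, 178, 176, 163, 133, 83, 38, 22, 22, 22, 22, 34, 62, 99]
0.1 [365.2 238.9] [4.1 1.2] [ 1.4 -2.2] 354 [22, 23, 21, 19, 21, 19, 17, 21, 26, 36, 47, 61, 68, 70, 64, 56, 44, 32, 22, 16, 27, 77, 142, 178, 186]
0.113 [365.7 234.5] [4.1 1.2] [ 1.4 -2.2] 354 [111, 88, 50, 22, 41, 98, 151, 169, 168, 162, 155, 141, 129, 144, 172, 182, 180, 176, 157, 104, 51, 75, 137, 179, 190]
0.125 [366.3 230.3] [4.1 1.2] [ 1.4 -2.2] 355 [145, 140, 118, 88, 82, 88, 68, 100, 157, 167, 132, 74, 85, 148, 179, 182, 180, 177, 175, 179, 186, 191, 193, 193, 194]
0.14 [367.  225.1] [4.2 1.2] [ 1.4 -2.1] 355 [145, 145, 144, 135, 110, 108, 140, 162, 173, 177, 179, 182, 182, 183, 184, 184, 182, 180, 177, 181, 198, 218, 230, 234, 231]
0.15 [367.4 221.5] [4.2 1.1] [ 1.4 -2.1] 356 [145, 132, 90, 54, 88, 146, 168, 172, 175, 178, 180, 183, 183, 184, 185, 183, 180, 180, 200, 225, 230, 225, 221, 216, 216]
0.16 [367.9 217.9] [4.2 1.1] [ 1.4 -2.1] 356 [33, 23, 22, 31, 69, 124, 160, 171, 174, 174, 175, 177, 179, 183, 184, 183, 182, 178, 170, 160, 179, 221, 245, 253, 254]
```

The tube's axis sits within about 1 mm of the stub's in the scene view, and its hole faces the button. I'll descend guarded, watching lateral force.

Run:
```python
from h import *
xy=F+[0,.0006]
def st(n): print(n,np.round(bot.read_position(),4),np.round(bot.read_ft_force(),1),np.round(bot.read_moment(),2),round(bot.read_clock(),2))
for dz in(.070,.055,.047):
    h=bot.move_linear([*xy,ZG+dz],.05,until_force=15); st((dz,h))
    if h: break
```

```text
(0.07, False) [ 0.5071 -0.306   0.194 ] [-0.1  0.8 -2.1] [-0.01  0.03  0.01] 11.18
(0.055, False) [ 0.5068 -0.3058  0.1786] [-0.1  0.1 -1.7] [0.04 0.06 0.04] 11.63
(0.047, False) [ 0.5063 -0.306   0.1706] [-2.5 -0.1 -2.1] [-0.21  0.72  0.03] 11.94
```

Run:
```python
from h import *
xy=F+[-.0003,.0006]
def st(n): print(n,np.round(bot.read_position(),4),np.round(bot.read_ft_force(),1),np.round(bot.read_moment(),2),round(bot.read_clock(),2))
for dz in(.038,.032,.026,.021,.014):
    h=bot.move_linear([*xy,ZG+dz],.03,until_force=22); st((dz,h)); 
    if h: break
```

```text
(0.038, False) [ 0.5062 -0.306   0.1612] [-2.  -1.  -4.1] [-0.64  0.84  0.  ] 12.39
(0.032, False) [ 0.5063 -0.3059  0.1553] [-2.1 -2.6 -3.8] [-0.62  1.    0.06] 12.74
(0.026, False) [ 0.5065 -0.3058  0.1494] [-3.  -2.7 -5.1] [-0.62  1.03  0.03] 13.09
(0.021, False) [ 0.5072 -0.3057  0.1445] [-0.9 -0.9 -7.3] [-0.55  0.08  0.01] 13.41
(0.014, True) [ 0.5079 -0.3066  0.1423] [-0.8 -0.   5.2] [ 0.    0.18 -0.04] 13.64
```

Run:
```python
from h import *
def st(n): print(n,np.round(bot.read_position(),4),np.round(bot.read_ft_force(),1),np.round(bot.read_moment(),2),round(bot.read_clock(),2))
p=bot.read_position(); bot.move_linear([p[0],p[1],p[2]],.02); st("rest")
h=bot.move_linear([p[0],p[1],p[2]+.006],.02,until_force=12); st(("up",h))
h=bot.move_linear([p[0],p[1],p[2]-.003],.02,until_force=20); st(("down",h))
s=bot.camera("scene")[:,:,::-1]
cv2.imwrite("pics/s2.png",cv2.resize(s[205:295,310:430],(800,600),interpolation=cv2.INTER_CUBIC))
```

```text
rest [ 0.5082 -0.3065  0.1424] [-1.4 -0.  -0. ] [-0.05  0.24 -0.03] 13.93
('up', True) [ 0.507  -0.3058  0.144 ] [ 0.4 -1.2 -1.5] [-0.35 -0.24  0.03] 14.19
('down', True) [ 0.5077 -0.3066  0.1424] [-0.3  0.2  2.9] [-0.07  0.05  0.02] 14.42
```

View pics/s2.png

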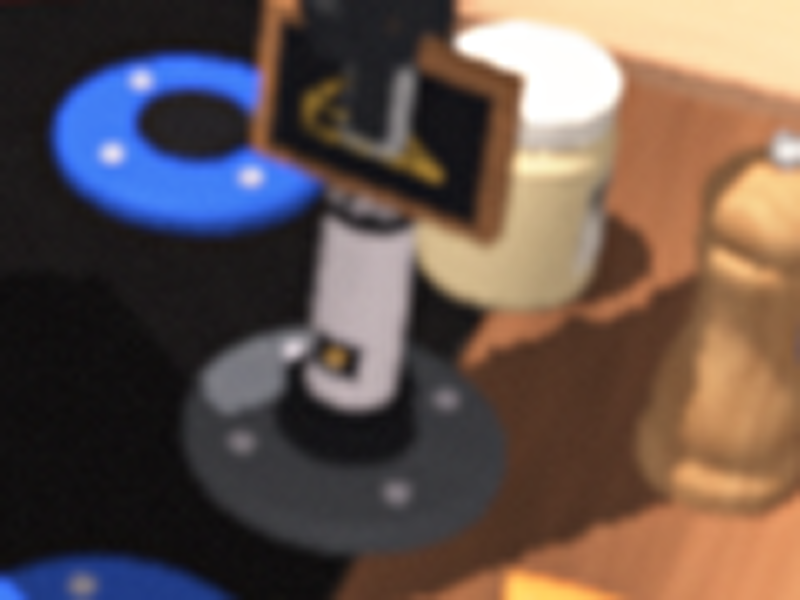

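The brass button shows in the tube's hole at crop (335,358), and the tube sits on the boss. The upward tug was held after 1.6 mm, so it is locked. Now to release, retreat and check.

Run:
```python
from h import *
bot.set_gripper(.6); p=bot.read_position()
bot.move_linear([p[0],p[1],.32],.12); bot.move_pose([.45,-.02,.38],q(0)); bot.wait(.5)
print(np.round(bot.read_position(),3),np.round(bot.read_ft_force(),1),bot.read_clock())
s=bot.camera("scene")[:,:,::-1];t=bot.camera("top")[:,:,::-1]
cv2.imwrite("pics/fin.png",np.hstack([cv2.resize(i,(400,533),interpolation=cv2.INTER_CUBIC) for i in(s[190:310,320:410],t[140:260,320:410])]))
for c,x in(("jar_mid",0),("mill_mid",0),("wedge_mid",0)): print(c,[np.round(d["bbox"]).tolist() for k in("scene","top") for d in bot.search_frame(k,c)[:1]])
```

```text
[ 0.45 -0.02  0.38] [ 0.3 -0.2  0.7] 18.2083
jar_mid [[371.0, 208.0, 32.0, 42.0], [347.0, 148.0, 26.0, 33.0]]
mill_mid [[403.0, 222.0, 36.0, 61.0], [384.0, 182.0, 20.0, 21.0]]
wedge_mid [[380.0, 298.0, 39.0, 43.0], [382.0, 181.0, 24.0, 20.0]]
```

View pics/fin.png

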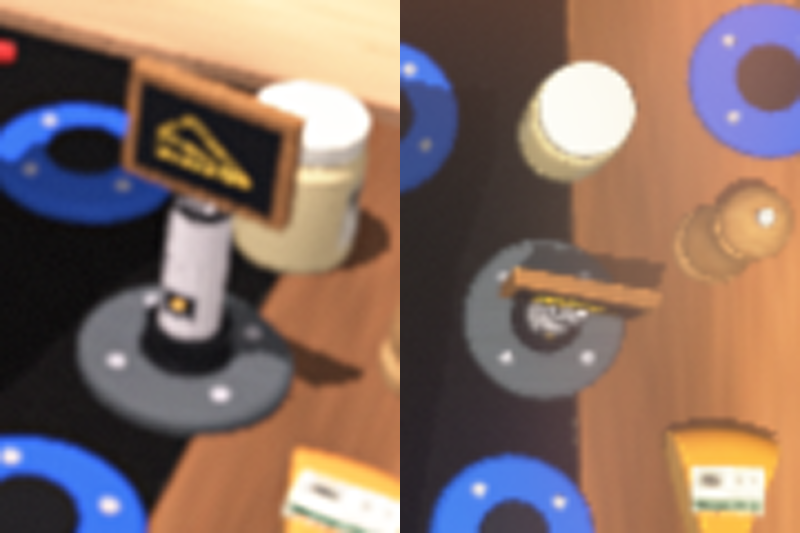

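The sign stands upright on the foot with brass in its hole at crop (178,305). The jar, mill and wedge are where they were.

```bash
python3 -c "
from cell import bot
bot.close_job()"
```

```text
the job is handed in; nothing more can be done
```

The slate sign is standing on the grey steel foot with the spring button out through its hole, and I have let go of it. I handed the job in a little after 18 s on the robot's clock, against the 59 s limit. The hand-in gave no verdict.

I gripped the board across its thickness, carried it over the wire cutter, and turned it to about −0.17 rad, the button's angle as seen in the images. Then I slid it down with a force guard until it stopped.

**Last checks:**
- **Seated:** the descent stopped where the rim should meet the boss, within about 0.5 mm.
- **Locked:** a small upward tug met resistance after 1.6 mm, about the play the hole allows.
- **Button:** brass shows in the hole in the last pictures, after I let go, and the sign looks upright.
- **Bystanders:** the jar, mill and wedge look unmoved in the last pictures, and their detections match the first ones within a few pixels. The one exception is the last top-view wedge detection, which landed on the mill. The wedge itself shows in its old place in the picture.
- **Not read directly:** the button's travel could not be read, so that it was held in on the way down is inferred from the descent forces.

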